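Press a UV filter home in the lens vise and leave it clamped

ROBOT

A 6-joint arm with a two-finger parallel gripper is mounted at the origin on the work surface. World frame = base frame: x ahead of the robot, y to its left, z up, the work surface at z = 0. Lengths are in mm, angles in degrees, forces in N, time in s.
With the tool pointing down it reaches from about 300 to 850 mm from the base axis. Payload 4.2 kg.
Tool frame: the origin (TCP) lies on the centre line of the jaws, within the pads' length; the fingertips stand 14 mm ahead of it and the grasp point (between the pads) lies 5 mm behind it; z points along the fingers, y is the direction in which the jaws open and shut (so a half turn about z gives the same grasp; the last joint's range is limited). The gripper opens to 91 mm and grips with 3 to 60 N. Pads are 32 mm wide; open, the fingers measure 118 mm over their backs; the gripper's body (76 mm by 178 mm) begins 60 mm behind the grasp point.
Start: joints at [-64.229, 18.312, 89.639, -0, 72.044, -1.146], TCP at [260.312, -512.718, 227.976] pointing down, gripper open.
Joint ranges: [-177.97, 177.97], [-48.28, 115.42], [12.27, 149.76], [-77.06, 257.06], [2.81, 150.46], [-146.56, 146.56]. Speed limits (degrees/s): [147.25, 147.25, 180, 180, 180, 180].

INTERFACE

Orientations are given as [roll, pitch, yaw] about the fixed x, y, z axes, in that order (R = Rz(yaw) Ry(pitch) Rx(roll)).
In Python, from workcell import env gives the robot as it stands.
- The arm moves only by the tool play_rows, never from a script. Its argument "increments" is a list of rows, each a list of 5 numbers: the shift along the world's x, y, z in mm, then the turn about the world's z in degrees, then the closure, from 0 (fully open) to 1 (shut). In form: [[x, y, z, yaw, fingers], ...]. A call has 1 to 20 rows; each row shifts and turns the commanded pose from where the row before left it; what a row does not reach is not made up. A row lasts 1/8 s, in which the tool goes at most 62.5 mm and 10.7 degrees, less where a joint would pass 70% of its speed; a pose out of reach is approached as far as the arm can. A call is refused whole if a number of a shift passes 62.5 or a number of a turn 10.7, either way. A call with a gripper value outside its range is refused whole. The fingers move at their own pace and stop on an object; "newtons" is the grip in N (left out, the last holds). Time passes only in rows, so rows that do not move let the fingers close. It gives the time, the measured TCP pose, the force and the opening at its end, in the units of the state.
- env.state(): the state, without advancing time (a new reading comes with each control period).
- env.grab_frame(name): name is "scene" or "top" or "wrist"; returns the picture (420x560x3 uint8, red, green, blue); there is no depth.
- env.calibration(name): a dict with "fx", "fy", "cx", "cy" (pixels), "R" (3x3) and "t" (3): a world point X has camera coordinates R X + t; the wrist camera has in their place "hand_eye" (4x4, takes a point from camera to tool coordinates, whose origin is the TCP and whose axes are the flange's). Camera axes: x right, y down, z forward; pixel columns grow to the right and rows downward; lengths in mm; the calibration is good to about 2 mm. A picture is of the moment at which its call begins: read the wrist's pose just before it. calibration takes no time and is no camera call.
- env.job_done(): hands the job in, once; it reports no verdict.
The state is a dict: "time_s": time; "qpos": joint angles; "qvel": joint speeds; "effort": joint torques, N m; "ee_pos": TCP position; "ee_rot": TCP orientation; "force": force on the tool from outside, world axes, zero at the start; "torque": the same for the moment, N m; "gripper_width": finger opening in mm.
Only numpy, scipy, OpenCV 4.12 (cv2) and the standard library are available. Lean on these libraries where they do the work, as an engineer would, in place of code of your own. Each camera call takes 0.05 s, during which the arm holds its last target.

TASK

The lens barrel in the bench vise has a glass UV filter pushed part way into its mouth. Swing the vise's press arm over the barrel to its stop, then wind the knob down (clockwise from above) until the rubber foot has pushed the filter fully home and bears on it with a firm nip of about 50 newtons, which is roughly 15 degrees of knob past the point where the filter bottoms; go by feel, because much more will crack the glass. Leave it clamped like that, let go of the knob, and do not disturb the tools and parts lying around.

Things in the scene. Friction and masses are not known exactly. Their poses are not given: they have to be found in the camera images.
- vise: black bench vise fixed to the bench: base 235 x 150 mm, two rubber-padded jaws (tops 88 mm above the bench) holding a worn silver lens barrel (62 mm diameter, 70 mm tall, mouth up). Origin on the bench under the barrel's axis; x points to the steel column 105 mm behind the barrel (30 mm diameter, top 208 mm up), z up. Its cross screw sticks out 135 mm on the -y side.
- swing_arm (a joint): the black press arm, turning about the column's vertical axis. 0 = against its stop, knob and foot exactly over the barrel; the value (rad) grows as the arm swings counter-clockwise seen from above, to the vise's -y side, where it starts parked at 0.75 to 1.45. About 0.12 N m of friction; it stays where it is left. The arm is at most 48 mm wide, its top 194 mm above the bench.
- column_axis (a point): point on the column's (and the arm's) vertical axis, 190 mm above the bench
- knob_mid (a point): middle of the round knurled aluminium knob (40 mm diameter, 28 mm tall, axis vertical) on top of the press screw, 105 mm from the column's axis and 108 mm above the foot's underside; 235 to 238 mm above the bench at first. It can be gripped at any yaw. Below it there is only the 15 mm spindle, down to the arm.
- knob: the same knob; origin at the centre of its underside, z up. It travels along its axis as it turns: 15 mm down per clockwise turn (2.39 mm per rad). Turning it down takes about 0.16 N m running free, 0.18 while the filter slides in, 0.22 at 25 N on the filter, 0.28 at 50 N, 0.35 at 80 N. After bottoming the force grows by 170 N per rad. Let go, the screw holds up to 65 N; a higher force eases back to that.
- foot: steel cup with a rubber ring face (55 mm diameter, 19 mm tall) on the lower end of the screw, under the arm, in line with the knob; it goes up and down with the knob and does not turn. Origin: centre of its rubber underside.
- filter: UV filter in the barrel's mouth: dark metal rim (60 mm diameter, 7 mm thick) with clear glass. Origin: centre of the rim's underside; the rim's top is 7 mm higher. A push fit: it stands 1 to 4.5 mm above its seat and slides down under about 7 N until it bottoms. How far it has to go and how high the barrel sits differ by some mm each time and must be felt.
- spanner: bystander: brass lens spanner wrench, 148 x 95 mm, lying flat, 18 mm high; origin under its middle
- rear_cap: bystander: grey plastic rear lens cap, 61 mm diameter, 17 mm high; origin under its middle
- step_ring: bystander: steel step-down ring, 62 mm diameter, 7 mm high; origin under its middle
- driver: bystander: screwdriver with a black handle, 150 mm long, lying flat; origin under its middle
- loupe: bystander: black eye loupe, 42 mm diameter, 42 mm high, standing; origin under its middle
- jar: bystander: small amber glass jar with a black cap, 44 mm diameter, 55 mm high; origin under its middle

How it is judged:
By the outcome, as a careful person would: the job done as asked, in the order asked, and still so for the second after the job is handed in, with the robot touching nothing.
It also fails if it takes over 64 s, if anything falls off the work surface, if the arm or the gripper's body presses on something with over 40 N, if the wrist force passes 120 N, or if a joint passes its speed limit or range.

## Working session

There is one attempt and no reset: what is moved stays moved. The work goes in short steps, Python scripts to look and compute and a tool call to move; the robot and the scene stay as the last step left them, time stands still between calls to the robot, and variables do not carry over. Pictures are saved under pics/ and viewed, and the job is handed in when it is done.

Besides the shell and the picture viewer there is one more tool, called after "Emit:" as a command line: name --pt "numbers of a row" for each row, then --argument value for the rest. play_rows: Moves the arm, as the interface text tells. Its arguments: {"type":"object","properties":{"increments":{"type":"array"},"newtons":{"type":"number"}},"required":["increments"]}

```bash
mkdir -p pics; ls; python3 - <<'E'
from workcell import env
import cv2
print(env.state())
for n in ("scene","top"):
    im=env.grab_frame(n); cv2.imwrite(f"pics/{n}0.png",im[:,:,::-1])
    print(n,env.calibration(n))
print(env.calibration("wrist"))
E
```

```text
pics
{'time_s': 0.0, 'qpos': array([-6.42278613e+01,  1.83524826e+01,  8.97067012e+01, -9.72271752e-04,
        7.20432055e+01, -1.14462020e+00]), 'qvel': array([ 0.055646  ,  0.14873761,  0.02827235, -0.02806852, -0.06585819,
       -0.04026035]), 'effort': array([-6.57336568e-04, -4.12456334e+01, -2.31972635e+01,  7.25312345e-02,
        4.56444989e-02, -1.21014341e-04]), 'ee_pos': array([ 260.09917607, -512.27194473,  227.10981982]), 'ee_rot': array([-1.79897613e+02, -1.12114474e-03,  2.69170585e+01]), 'force': array([ 0.58655787,  0.33120957, -0.75060557]), 'torque': array([-0.0507953 , -0.00041116,  0.02065748]), 'gripper_width': 91.2296074177299}
scene {'fx': 544.383674273959, 'fy': 544.383674273959, 'cx': 276.1656217498498, 'cy': 224.13387794056675, 'R': array([[-0.44452053,  0.89572616, -0.00872593],
       [ 0.69019467,  0.33627984, -0.64073956],
       [-0.57099283, -0.29084447, -0.76770872]]), 't': array([ 153.74702573, -287.89342723, 1469.64217524])}
top {'fx': 426.76173355374516, 'fy': 426.76173355374516, 'cx': 270.7028466019496, 'cy': 213.26968733855455, 'R': array([[-0.01029211, -0.9999317 , -0.00553828],
       [-0.99105092,  0.01093754, -0.13303552],
       [ 0.13308701,  0.0041195 , -0.9910958 ]]), 't': array([ 109.4644513 ,  554.92702998, 1121.11640141])}
{'fx': 375.4102928427993, 'fy': 375.4102928427993, 'cx': 275.26172228237186, 'cy': 210.1046430843497, 'hand_eye': array([[-4.79734657e-04, -9.58222794e-01, -2.86022459e-01,
         8.08568114e+01],
       [ 9.99999856e-01, -3.90861130e-04, -3.67812181e-04,
        -3.82374204e-01],
       [ 2.40650954e-04, -2.86022594e-01,  9.58222843e-01,
        -1.55983957e+02],
       [ 0.00000000e+00,  0.00000000e+00,  0.00000000e+00,
         1.00000000e+00]])}
```

View pics/scene0.png

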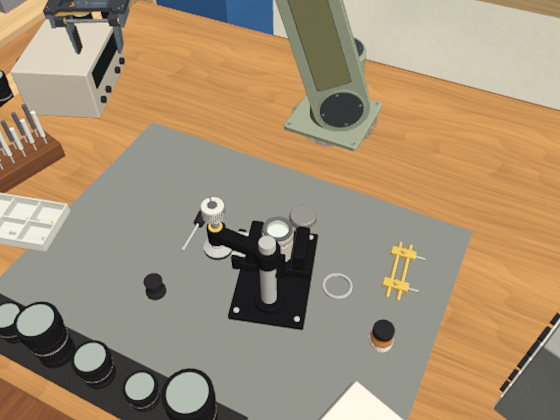

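View pics/top0.png

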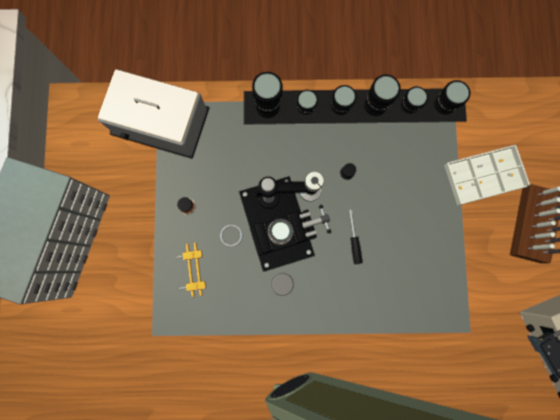

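```bash
python3 - <<'E'
import cv2
a=cv2.imread("pics/top0.png")[160:300,210:380]; cv2.imwrite("pics/topc.png",cv2.resize(a,None,fx=4,fy=4,interpolation=cv2.INTER_CUBIC))
a=cv2.imread("pics/scene0.png")[180:330,180:370]; cv2.imwrite("pics/scenec.png",cv2.resize(a,None,fx=4,fy=4,interpolation=cv2.INTER_CUBIC))
E
```

```text
(no output)
```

View pics/topc.png

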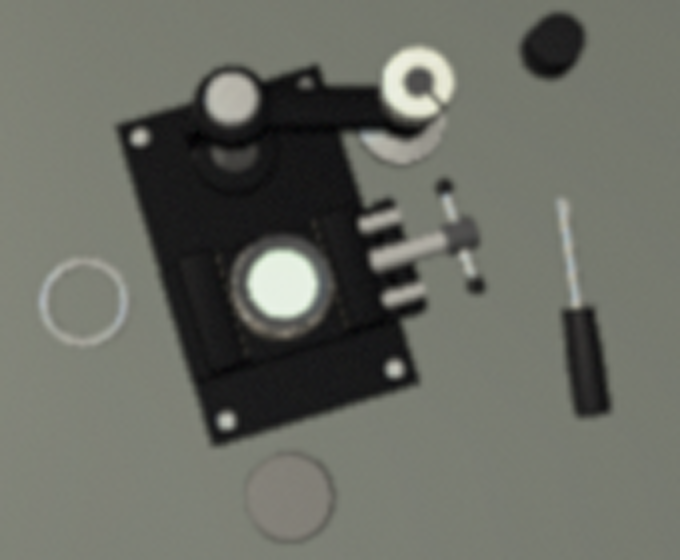

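View pics/scenec.png

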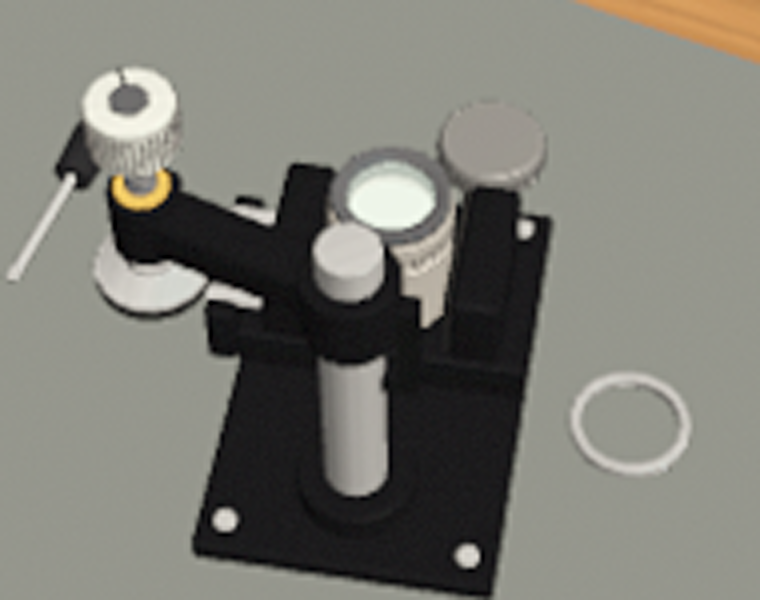

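```bash
cat > h.py <<'E'
import numpy as np
from workcell import env
def ray(n,p):
    c=env.calibration(n);R=np.array(c["R"]);t=np.array(c["t"])
    d=R.T@np.array([(p[0]-c["cx"])/c["fx"],(p[1]-c["cy"])/c["fy"],1]);return -R.T@t,d/np.linalg.norm(d)
def atz(n,p,z):
    o,d=ray(n,p);return o+d*(z-o[2])/d[2]
def tri(a,b):
    A=0;B=0
    for n,p in(("top",a),("scene",b)):
        o,d=ray(n,p);P=np.eye(3)-np.outer(d,d);A=A+P;B=B+P@o
    return np.linalg.solve(A,B)
def proj(n,X):
    c=env.calibration(n);q=np.array(c["R"])@X+c["t"];return np.array([q[0]/q[2]*c["fx"]+c["cx"],q[1]/q[2]*c["fy"]+c["cy"]])
E
python3 - <<'E'
from h import *
T=lambda u,v:((u+.5)/4-.5+210,(v+.5)/4-.5+160)
S=lambda u,v:((u+.5)/4-.5+180,(v+.5)/4-.5+180)
np.set_printoptions(precision=1,suppress=True)
for n,a,b,z in(("knobtop",T(418,83),S(130,98),250.5),("col",T(231,98),S(349,248),208),("rim",T(282,285),S(391,196),125)):
    print(n,tri(a,b),atz("top",a,z),atz("scene",b,z))
# base screws
for u,v in((139,136),(226,420),(394,369),(306,82)): print(atz("top",T(u,v),20))
for u,v in((224,519),(467,555),(524,228)): print(atz("scene",S(u,v),20))
E
```

```text
knobtop [599.7   5.6 253.1] [600.5   5.  250.5] [597.6   4.6 250.5]
col [601.3 110.4 209.6] [601.8 109.9 208. ] [600.  110.3 208. ]
rim [500.3  80.2 118. ] [499.8  80.1 125. ] [505.4  83.  125. ]
[614.2 176.1  20. ]
[418.  117.5  20. ]
[451.3   2.9  20. ]
[651.   59.7  20. ]
[647.8  61.3  20. ]
[613.6 176.7  20. ]
[417. 119.  20.]
```

Emit:
play_rows --pt "17.8 27.2 15 10.4 0" --pt "17.8 27.2 15 10.4 0" --pt "17.8 27.2 15 10.4 0" --pt "17.8 27.2 15 10.4 0" --pt "17.8 27.2 12 10.4 0" --pt "17.8 27.2 0 10.4 0" --pt "17.8 27.2 0 10.4 0" --pt "17.8 27.2 0 10.4 0" --pt "17.8 27.2 0 10.4 0" --pt "17.8 27.2 0 10.4 0" --pt "17.8 27.2 0 10.4 0" --pt "17.8 27.2 0 10.4 0" --pt "17.8 27.2 0 10.4 0" --pt "17.8 27.2 0 10.4 0" --pt "17.8 27.2 0 10.4 0" --pt "17.8 27.2 0 10.4 0" --pt "17.8 27.2 0 10.4 0" --pt "17.8 27.2 0 10.4 0" --pt "17.8 27.2 0 10.4 0" --pt "0 0 0 0 0"

```text
time_s: 2.6
ee_pos: [599.1, 5.7, 298.9]
ee_rot: [179.9, -0.0, -135.4]
force: [0.4, -0.5, -0.5]
gripper_width: 91.2
```

```bash
cat >> h.py <<'E'
def st():
    s=env.state();np.set_printoptions(precision=3,suppress=True)
    print(s["time_s"],"p",s["ee_pos"],"r",s["ee_rot"],"F",s["force"],"T",s["torque"],"w",s["gripper_width"],"j",s["qpos"])
    return s
E
python3 - <<'E'
from h import *
import cv2
from scipy.spatial.transform import Rotation as Ro
s=st(); im=env.grab_frame("wrist"); cv2.imwrite("pics/w1.png",im[:,:,::-1])
c=env.calibration("wrist");R=Ro.from_euler("xyz",s["ee_rot"],degrees=True).as_matrix();H=np.array(c["hand_eye"])
for X in ([599,5,250.5],[601,110,208],[500.3,80.2,118]):
    q=np.linalg.inv(H)@np.r_[R.T@(np.array(X)-s["ee_pos"]),1]
    print(X,q[0]/q[2]*c["fx"]+c["cx"],q[1]/q[2]*c["fy"]+c["cy"])
E
```

```text
2.6 p [599.064   5.692 298.923] r [ 179.923   -0.046 -135.357] F [ 0.427 -0.514 -0.513] T [ 0.111 -0.088  0.001] w 91.19632287452123 j [  -0.567   18.677   78.955    0.022   82.456 -135.213]
[599, 5, 250.5] 273.6177274524259 242.5328141743147
[601, 110, 208] 371.8463181048911 315.4942730246628
[500.3, 80.2, 118] 409.12672971630343 171.07374511392982
```

View pics/w1.png

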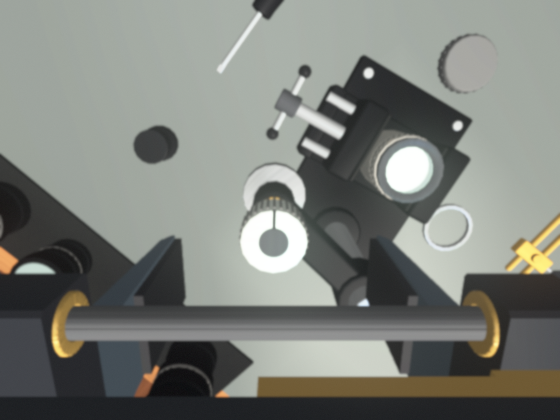

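Emit:
play_rows --pt "0 -0.6 -16 0 0" --pt "0 0 -16 0 0" --pt "0 0 -16 0 0" --pt "0 0 -14.5 0 0" --pt "0 0 0 0 0" --pt "0 0 0 0 1" --pt "0 0 0 0 1" --pt "0 0 0 0 1" --pt "0 0 0 0 1" --pt "0 0 0 0 1" --pt "0 0 0 0 1" --newtons 30

```text
time_s: 4.03
ee_pos: [598.5, 3.6, 237.5]
ee_rot: [180.0, 0.0, -135.5]
force: [-0.1, 0.5, 0.5]
gripper_width: 39.5
```

```bash
python3 -c "
from h import *
st()"
```

```text
4.025 p [598.471   3.568 237.541] r [ 179.986    0.005 -135.482] F [-0.144  0.483  0.503] T [ 0.223 -0.033  0.013] w 39.53001533026593 j [  -0.766   20.129   85.52     0.013   74.357 -135.288]
```

```bash
python3 -c "
from h import *
C=np.array([601,110.]);p=np.array([598.5,3.5]);v=p-C
a=np.radians(-6);c,s=np.cos(a),np.sin(a)
for i in range(13):
    w=np.array([c*v[0]-s*v[1],s*v[0]+c*v[1]]);print(np.round(w-v,1).tolist(),np.degrees(np.arctan2(w[1],w[0]))%360,C+w);v=w
"
```

```text
[-11.1, 0.8] 262.65527561129767 [587.38141392   4.3447393 ]
[-11.0, 2.0] 256.65527561129767 [576.41203593   6.34705975]
[-10.7, 3.1] 250.65527561129767 [565.71204881   9.4850235 ]
[-10.3, 4.2] 244.65527561129767 [555.39868387  13.72425037]
[-9.8, 5.3] 238.65527561129767 [545.58493649  19.0182945 ]
[-9.2, 6.3] 232.65527561129767 [536.37832814  25.30915323]
[-8.5, 7.2] 226.65527561129767 [527.87972836  32.5279026 ]
[-7.7, 8.1] 220.65527561129767 [520.18224957  40.59545249]
[-6.8, 8.8] 214.65527561129767 [513.37022697  49.42341312]
[-5.9, 9.5] 208.65527561129767 [507.5182945   58.91506351]
[-4.8, 10.1] 202.6552756112977 [502.69056715  68.96641116]
[-3.8, 10.5] 196.65527561129767 [498.93993853  79.46733139]
[-2.6, 10.8] 190.65527561129767 [496.30750129  90.30277393]
```

Emit:
play_rows --pt "-11.1 0.8 0 -6 1" --pt "-11.0 2.0 0 -6 1" --pt "-10.7 3.1 0 -6 1" --pt "-10.3 4.2 0 -6 1" --pt "-9.8 5.3 0 -6 1" --pt "-9.2 6.3 0 -6 1" --pt "0 0 0 0 1"

```text
time_s: 4.9
ee_pos: [536.2, 25.5, 237.5]
ee_rot: [180.0, 0.0, -171.4]
force: [0.4, 0.7, 0.4]
gripper_width: 39.4
```

```bash
python3 -c "
from h import *
st()"
```

```text
4.9 p [536.165  25.453 237.536] r [ 179.983    0.012 -171.406] F [0.437 0.684 0.435] T [ 0.161 -0.18  -0.089] w 39.408633007871984 j [  1.479  14.509  93.669   0.019  71.813 -97.121]
```

Emit:
play_rows --pt "-8.5 7.2 0 -6 1" --pt "-7.7 8.1 0 -6 1" --pt "-6.8 8.8 0 -6 1" --pt "-5.9 9.5 0 -6 1" --pt "-3.3 6.6 0 -4 1" --pt "-0.8 1.8 0 -1 1" --pt "0 0 0 0 1"

```text
time_s: 5.78
ee_pos: [503.6, 66.8, 237.5]
ee_rot: [-180.0, 0.0, 159.6]
force: [0.0, -0.9, 0.1]
gripper_width: 39.1
```

```bash
python3 -c "
from h import *
st()"
```

```text
5.775 p [503.644  66.812 237.526] r [-179.98     0.015  159.594] F [ 0.006 -0.923  0.073] T [-0.248 -0.255 -0.183] w 39.082475550658415 j [  6.276  11.904  97.184  -0.027  70.907 -63.31 ]
```

Emit:
play_rows --pt "-1.0 2.6 0 -1.5 1" --pt "-1.0 2.6 0 -1.5 1" --pt "-0.9 2.7 0 -1.5 1" --pt "-0.6 1.7 0 -1 1" --pt "-0.3 0.9 0 -0.5 1" --pt "0 0 0 0 1"

```text
time_s: 6.52
ee_pos: [499.5, 77.8, 237.5]
ee_rot: [180.0, -0.0, 153.5]
force: [-0.4, -2.5, 0.3]
gripper_width: 39.8
```

```bash
python3 -c "
from h import *
st()"
```

```text
6.525 p [499.487  77.792 237.479] r [179.994  -0.015 153.517] F [-0.385 -2.525  0.295] T [-0.413 -0.117 -0.171] w 39.78428001742718 j [  7.54   11.681  97.485   0.015  70.844 -55.982]
```

Emit:
play_rows --pt "-0.3 1.0 0 -0.5 1" --pt "-0.3 1.0 0 -0.5 1" --pt "0 0 0 0 1"

```text
time_s: 6.9
ee_pos: [498.9, 79.7, 237.5]
ee_rot: [180.0, -0.0, 152.5]
force: [-0.0, -2.2, 0.8]
gripper_width: 39.7
```

```bash
python3 -c "
from h import *
st()"
```

```text
6.9 p [498.906  79.743 237.512] r [179.997  -0.01  152.51 ] F [-0.007 -2.157  0.767] T [-0.479  0.001 -0.16 ] w 39.66964506685024 j [  7.772  11.653  97.516   0.009  70.837 -54.742]
```

Emit:
play_rows --pt "-0.3 1.0 0 -0.5 1" --pt "-0.3 1.0 0 -0.5 1" --pt "0 0 0 0 1"

```text
time_s: 7.28
ee_pos: [498.4, 81.4, 237.5]
ee_rot: [-180.0, 0.0, 151.5]
force: [-0.7, -3.7, 0.7]
gripper_width: 39.4
```

```bash
python3 -c "
from h import *
st()"
```

```text
7.275 p [498.449  81.423 237.501] r [-179.971    0.029  151.532] F [-0.708 -3.741  0.722] T [-0.762 -0.102 -0.072] w 39.38883347772727 j [  7.999  11.631  97.546  -0.043  70.817 -53.519]
```

Emit:
play_rows --pt "-0.3 1.0 0 -0.5 1" --pt "0 0 0 0 1"

```text
time_s: 7.52
ee_pos: [498.4, 81.7, 237.5]
ee_rot: [-179.9, 0.1, 151.1]
force: [0.7, -6.2, 1.6]
gripper_width: 39.6
```

```bash
python3 - <<'E'
from h import *
import cv2
st()
for n,(r,c) in (("top",(160,210)),("scene",(160,190))):
    im=env.grab_frame(n)[:,:,::-1][r:r+140,c:c+180]; cv2.imwrite(f"pics/{n}3.png",cv2.resize(im,None,fx=4,fy=4,interpolation=cv2.INTER_CUBIC))
E
```

```text
7.525 p [498.367  81.655 237.466] r [-179.894    0.1    151.057] F [ 0.737 -6.194  1.629] T [-1.218 -0.175  0.122] w 39.612012017488844 j [  8.092  11.625  97.56   -0.153  70.799 -52.914]
```

View pics/scene3.png

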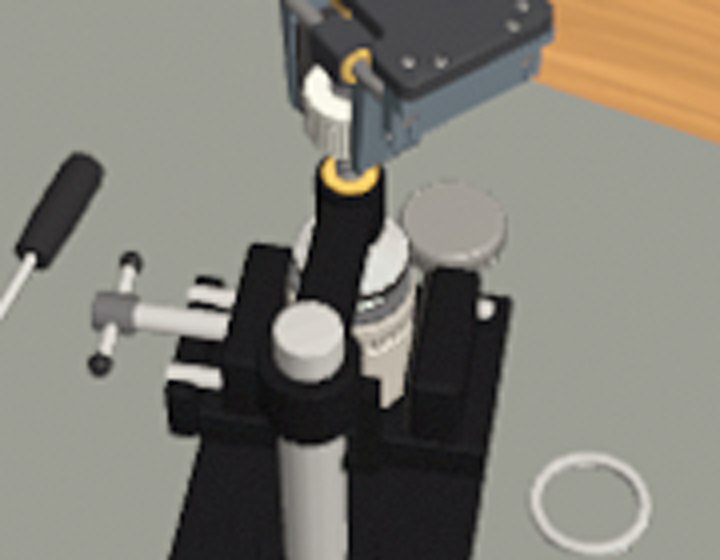

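View pics/top3.png

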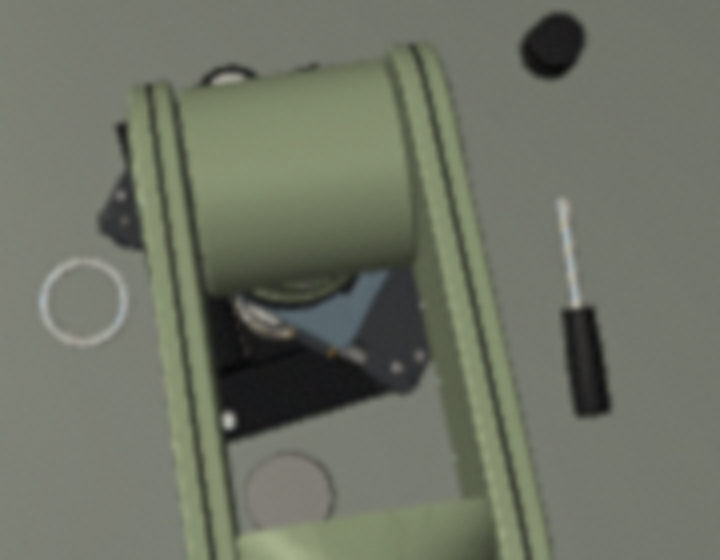

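Emit:
play_rows --pt "-0.3 1.0 0 0 1" --pt "0 0 0 0 1"

```text
time_s: 7.88
ee_pos: [498.3, 81.9, 237.5]
ee_rot: [-179.8, 0.2, 151.1]
force: [0.7, -8.1, 0.7]
gripper_width: 39.4
```

Emit:
play_rows --pt "0 0 0 0 0.3" --pt "0 0 0 0 0.3" --pt "0 0 0 0 0.3" --pt "2.4 -3.4 0 0 0.3" --pt "0 0 0 10.5 0.3" --pt "0 0 0 10.5 0.3" --pt "0 0 0 10.5 0.3" --pt "0 0 0 10.5 0.3" --pt "0 0 -1 10.5 0.3" --pt "0 0 -1 10.5 0.3" --pt "0 0 -1 10.5 0.3" --pt "0 0 0 8 0.3" --pt "0 0 0 0 0.3"

```text
time_s: 9.5
ee_pos: [500.4, 80.3, 234.4]
ee_rot: [180.0, 0.0, -127.6]
force: [-0.4, -0.2, -0.5]
gripper_width: 63.7
```

```bash
python3 - <<'E'
from h import *
import cv2
from scipy.spatial.transform import Rotation as Ro
s=st(); im=env.grab_frame("wrist"); cv2.imwrite("pics/w4.png",im[:,:,::-1])
c=env.calibration("wrist");R=Ro.from_euler("xyz",s["ee_rot"],degrees=True).as_matrix();H=np.array(c["hand_eye"])
for X in ([500.3,80.2,250.5],[500.3,80.2,222],[601,110,208]):
    q=np.linalg.inv(H)@np.r_[R.T@(np.array(X)-s["ee_pos"]),1]
    print(X,q[0]/q[2]*c["fx"]+c["cx"],q[1]/q[2]*c["fy"]+c["cy"])
im=env.grab_frame("scene")[:,:,::-1][160:300,190:370]; cv2.imwrite(f"pics/scene4.png",cv2.resize(im,None,fx=4,fy=4,interpolation=cv2.INTER_CUBIC))
E
```

```text
9.5 p [500.363  80.289 234.441] r [ 179.988    0.012 -127.583] F [-0.373 -0.195 -0.476] T [ 0.178 -0.12  -0.037] w 63.738119814326616 j [   7.805   11.906   97.641    0.019   70.453 -134.619]
[500.3, 80.2, 250.5] 274.267031804051 299.83903374681574
[500.3, 80.2, 222] 274.366761871695 270.0293089512547
[601, 110, 208] 170.35815633039425 391.0571594043256
```

View pics/w4.png

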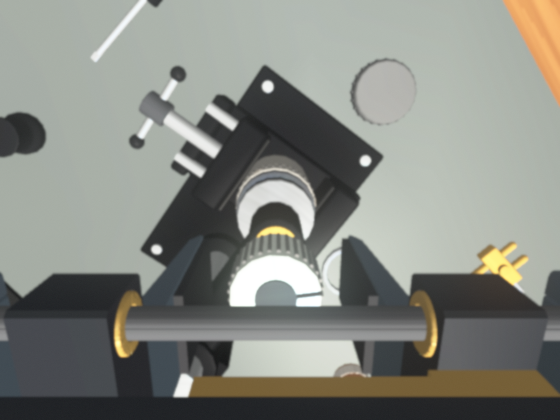

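View pics/scene4.png

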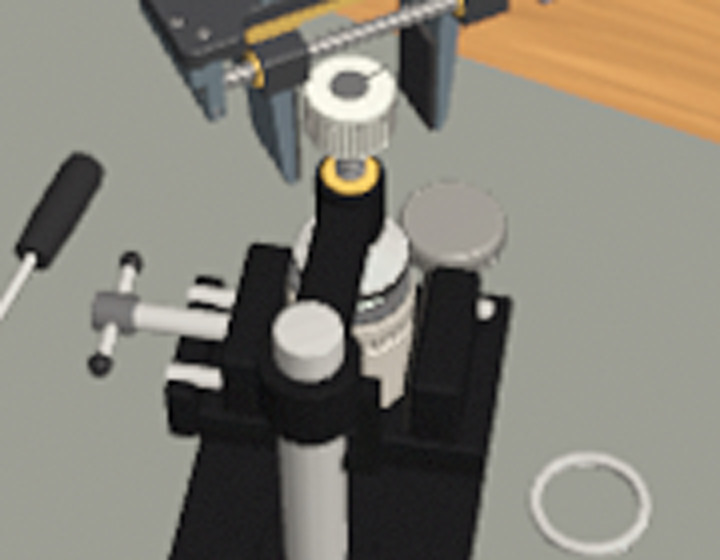

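Emit:
play_rows --pt "0 0 0 0 1" --pt "0 0 0 0 1" --pt "0 0 0 0 1" --pt "0 0 0 0 1" --pt "0 0 -0.3 -8 1" --pt "0 0 -0.4 -8 1" --pt "0 0 -0.3 -8 1" --pt "0 0 -0.3 -8 1" --pt "0 0 -0.4 -8 1" --newtons 50

```text
time_s: 10.72
ee_pos: [500.3, 80.2, 232.8]
ee_rot: [-180.0, 0.0, -167.7]
force: [0.2, -0.4, 0.3]
gripper_width: 39.2
```

```bash
python3 -c "
from h import *
st()"
```

```text
10.725 p [500.314  80.239 232.826] r [-179.991    0.012 -167.717] F [ 0.165 -0.421  0.273] T [ 0.103 -0.189  0.135] w 39.234717218158714 j [  7.816  11.957  97.814  -0.009  70.216 -94.463]
```

Emit:
play_rows --pt "0 0 -0.3 -8 1" --pt "0 0 -0.4 -8 1" --pt "0 0 -0.3 -8 1"

```text
time_s: 11.1
ee_pos: [500.3, 80.2, 231.8]
ee_rot: [-180.0, 0.0, 168.3]
force: [-0.0, 0.4, -0.8]
gripper_width: 39.2
```

```bash
python3 -c "
from h import *
st()"
```

```text
11.1 p [500.323  80.192 231.828] r [-179.99     0.023  168.284] F [-0.002  0.436 -0.795] T [ 0.029 -0.201  0.148] w 39.15849775545911 j [  7.816  11.994  97.915  -0.018  70.073 -70.462]
```

Emit:
play_rows --pt "0 0 -0.3 -8 1" --pt "0 0 -0.4 -8 1" --pt "0 0 -0.3 -8 1"

```text
time_s: 11.48
ee_pos: [500.3, 80.2, 230.8]
ee_rot: [-180.0, 0.0, 144.3]
force: [0.1, -0.0, -0.5]
gripper_width: 39.2
```

```bash
python3 -c "
from h import *
st()"
```

```text
11.475 p [500.32   80.176 230.835] r [-180.       0.029  144.282] F [ 0.091 -0.02  -0.542] T [ 0.04  -0.254  0.19 ] w 39.15095257039824 j [  7.817  12.031  98.014  -0.022  69.934 -46.458]
```

Emit:
play_rows --pt "0 0 -0.3 -8 1" --pt "0 0 -0.4 -8 1"

```text
time_s: 11.72
ee_pos: [500.3, 80.2, 230.1]
ee_rot: [180.0, 0.0, 128.3]
force: [0.0, -0.4, -0.4]
gripper_width: 39.4
```

```bash
python3 -c "
from h import *
st()"
```

```text
11.725 p [500.312  80.154 230.144] r [179.995   0.031 128.283] F [ 0.006 -0.361 -0.369] T [-0.029 -0.153  0.072] w 39.417320341139586 j [  7.817  12.058  98.082  -0.026  69.84  -30.457]
```

Emit:
play_rows --pt "0 0 -0.3 -8 1" --pt "0 0 -0.3 -8 1"

```text
time_s: 11.98
ee_pos: [500.3, 80.1, 229.5]
ee_rot: [180.0, 0.0, 112.3]
force: [0.4, -0.7, -0.3]
gripper_width: 39.2
```

```bash
python3 -c "
from h import *
st()"
```

```text
11.975 p [500.302  80.116 229.489] r [179.992   0.032 112.283] F [ 0.416 -0.739 -0.285] T [-0.083 -0.215  0.179] w 39.18433920773248 j [  7.816  12.085  98.145  -0.031  69.755 -14.457]
```

Emit:
play_rows --pt "0 0 -0.3 -8 1" --pt "0 0 -0.4 -8 1"

```text
time_s: 12.22
ee_pos: [500.3, 80.1, 228.8]
ee_rot: [180.0, 0.0, 96.3]
force: [0.2, -1.5, 0.0]
gripper_width: 39.2
```

```bash
python3 -c "
from h import *
st()"
```

```text
12.225 p [500.276  80.104 228.814] r [179.986   0.033  96.285] F [ 0.227 -1.533  0.014] T [-0.096 -0.113  0.158] w 39.229630534642816 j [ 7.817 12.11  98.212 -0.035 69.665  1.545]
```

```bash
cat >> h.py <<'E'
def tq(n=6):
    L=[]
    for i in range(n):
        s=env.state();L.append((s["torque"][2],s["effort"][5],s["force"][2]))
        if i<n-1: env.grab_frame("wrist")
    np.set_printoptions(precision=3,suppress=True)
    L=np.array(L);print(s["time_s"],"yaw %.2f z %.2f"%(s["ee_rot"][2],s["ee_pos"][2]),"Tz",L[:,0],"mean",L.mean(0),"e",L[:,1],"Fz",L[:,2],"j6 %.1f"%s["qpos"][5])
E
python3 -c "
from h import *
tq()"
```

```text
12.475 yaw 96.61 z 228.81 Tz [ 0.158 -0.133 -0.19  -0.178 -0.213 -0.111] mean [-0.111 -0.09   0.082] e [-0.745  0.21   0.298 -0.032 -0.139 -0.132] Fz [ 0.014  0.294 -0.078 -0.2    0.733 -0.273] j6 1.2
```

Emit:
play_rows --pt "0 0 -0.3 -8 1" --pt "0 0 -0.3 -8 1"

```text
time_s: 12.72
ee_pos: [500.3, 80.1, 228.2]
ee_rot: [180.0, 0.0, 80.4]
force: [0.3, -0.8, -0.6]
gripper_width: 39.1
```

```bash
python3 -c "
from h import *
tq(1)"
```

```text
12.725 yaw 80.39 z 228.16 Tz [0.111] mean [ 0.111 -0.746 -0.611] e [-0.746] Fz [-0.611] j6 17.4
```

Emit:
play_rows --pt "0 0 -0.4 -8 1"

```text
time_s: 12.85
ee_pos: [500.3, 80.1, 227.8]
ee_rot: [180.0, 0.0, 72.4]
force: [-0.0, -0.0, 0.2]
gripper_width: 39.0
```

```bash
python3 -c "
from h import *
tq(1)"
```

```text
12.85 yaw 72.39 z 227.83 Tz [0.148] mean [ 0.148 -0.745  0.154] e [-0.745] Fz [0.154] j6 25.4
```

Emit:
play_rows --pt "0 0 -0.3 -8 1"

```text
time_s: 12.98
ee_pos: [500.2, 80.1, 227.5]
ee_rot: [180.0, 0.0, 64.4]
force: [-0.8, -0.5, -0.1]
gripper_width: 39.2
```

```bash
python3 -c "
from h import *
tq(1)"
```

```text
12.975 yaw 64.39 z 227.49 Tz [0.187] mean [ 0.187 -0.744 -0.054] e [-0.744] Fz [-0.054] j6 33.4
```

Emit:
play_rows --pt "0 0 -0.3 -8 1"

```text
time_s: 13.1
ee_pos: [500.2, 80.1, 227.2]
ee_rot: [180.0, 0.0, 56.4]
force: [-0.1, -1.4, -0.1]
gripper_width: 39.4
```

```bash
python3 -c "
from h import *
tq(1)"
```

```text
13.1 yaw 56.39 z 227.15 Tz [0.167] mean [ 0.167 -0.744 -0.137] e [-0.744] Fz [-0.137] j6 41.4
```

Emit:
play_rows --pt "0 0 -0.4 -8 1"

```text
time_s: 13.22
ee_pos: [500.2, 80.1, 226.8]
ee_rot: [180.0, 0.0, 48.4]
force: [-0.2, -0.7, 1.0]
gripper_width: 39.4
```

```bash
python3 -c "
from h import *
tq(1)"
```

```text
13.225 yaw 48.39 z 226.82 Tz [0.188] mean [ 0.188 -0.745  0.978] e [-0.745] Fz [0.978] j6 49.4
```

Emit:
play_rows --pt "0 0 -0.3 -8 1"

```text
time_s: 13.35
ee_pos: [500.2, 80.1, 226.6]
ee_rot: [180.0, 0.0, 40.4]
force: [-0.2, -0.9, 0.1]
gripper_width: 38.9
```

```bash
python3 -c "
from h import *
tq(1)"
```

```text
13.35 yaw 40.39 z 226.57 Tz [0.163] mean [ 0.163 -0.738  0.098] e [-0.738] Fz [0.098] j6 57.4
```

Emit:
play_rows --pt "0 0 -0.3 -8 1"

```text
time_s: 13.48
ee_pos: [500.2, 80.1, 226.2]
ee_rot: [180.0, 0.0, 32.4]
force: [-0.3, -1.0, 0.2]
gripper_width: 38.8
```

```bash
python3 -c "
from h import *
tq(1)"
```

```text
13.475 yaw 32.40 z 226.25 Tz [0.218] mean [ 0.218 -0.726  0.202] e [-0.726] Fz [0.202] j6 65.4
```

Emit:
play_rows --pt "0 0 -0.4 -8 1"

```text
time_s: 13.6
ee_pos: [500.2, 80.1, 225.9]
ee_rot: [180.0, 0.0, 24.4]
force: [0.2, -1.4, 1.5]
gripper_width: 39.3
```

```bash
python3 -c "
from h import *
tq(1)"
```

```text
13.6 yaw 24.39 z 225.90 Tz [0.224] mean [ 0.224 -0.728  1.495] e [-0.728] Fz [1.495] j6 73.4
```

Emit:
play_rows --pt "0 0 -0.3 -8 1"

```text
time_s: 13.72
ee_pos: [500.2, 80.1, 225.6]
ee_rot: [180.0, 0.0, 16.4]
force: [-0.3, -1.4, 0.7]
gripper_width: 39.4
```

```bash
python3 -c "
from h import *
tq(1)"
```

```text
13.725 yaw 16.39 z 225.58 Tz [0.159] mean [ 0.159 -0.727  0.75 ] e [-0.727] Fz [0.75] j6 81.4
```

Emit:
play_rows --pt "0 0 -0.3 -8 1"

```text
time_s: 13.85
ee_pos: [500.2, 80.2, 225.2]
ee_rot: [180.0, 0.0, 8.4]
force: [0.9, -1.5, 0.2]
gripper_width: 39.3
```

```bash
python3 -c "
from h import *
tq(1)"
```

```text
13.85 yaw 8.40 z 225.24 Tz [0.15] mean [ 0.15  -0.727  0.154] e [-0.727] Fz [0.154] j6 89.4
```

Emit:
play_rows --pt "0 0 -0.4 -8 1"

```text
time_s: 13.98
ee_pos: [500.2, 80.2, 224.9]
ee_rot: [180.0, -0.0, 0.4]
force: [0.6, -0.5, 0.6]
gripper_width: 39.1
```

```bash
python3 -c "
from h import *
tq(1)"
```

```text
13.975 yaw 0.39 z 224.90 Tz [0.163] mean [ 0.163 -0.728  0.566] e [-0.728] Fz [0.566] j6 97.4
```

Emit:
play_rows --pt "0 0 -0.3 -8 1"

```text
time_s: 14.1
ee_pos: [500.2, 80.2, 224.6]
ee_rot: [180.0, -0.0, -7.6]
force: [-0.8, 0.8, 2.1]
gripper_width: 39.3
```

```bash
python3 -c "
from h import *
tq(1)"
```

```text
14.1 yaw -7.61 z 224.64 Tz [0.164] mean [ 0.164 -0.714  2.063] e [-0.714] Fz [2.063] j6 105.4
```

Emit:
play_rows --pt "0 0 -0.3 -8 1"

```text
time_s: 14.22
ee_pos: [500.2, 80.2, 224.5]
ee_rot: [180.0, -0.0, -15.6]
force: [0.0, -1.0, 2.9]
gripper_width: 39.5
```

```bash
python3 -c "
from h import *
tq(1)"
```

```text
14.225 yaw -15.60 z 224.48 Tz [0.223] mean [ 0.223 -0.678  2.912] e [-0.678] Fz [2.912] j6 113.4
```

Emit:
play_rows --pt "0 0 -0.1 -5 1"

```text
time_s: 14.35
ee_pos: [500.2, 80.2, 224.4]
ee_rot: [180.0, -0.0, -20.5]
force: [0.5, -0.7, 1.9]
gripper_width: 39.1
```

```bash
python3 -c "
from h import *
st();tq(5)"
```

```text
14.35 p [500.205  80.211 224.427] r [179.981  -0.022 -20.514] F [ 0.459 -0.719  1.882] T [-0.116  0.127  0.242] w 39.11478883186553 j [  7.826  12.284  98.64   -0.029  69.066 118.35 ]
14.55 yaw -20.37 z 224.39 Tz [ 0.242 -0.059 -0.098 -0.085 -0.071] mean [-0.014  0.035  2.257] e [-0.241  0.276  0.195 -0.01  -0.043] Fz [1.882 1.747 2.481 2.786 2.391] j6 118.2
```

Emit:
play_rows --pt "0 0 0 -1.7 1"

```text
time_s: 14.68
ee_pos: [500.3, 80.2, 224.4]
ee_rot: [180.0, -0.0, -22.2]
force: [-0.8, -1.1, 3.8]
gripper_width: 39.4
```

```bash
python3 -c "
from h import *
tq(3)"
```

```text
14.775 yaw -22.17 z 224.33 Tz [0.246 0.207 0.054] mean [0.169 0.129 4.084] e [-0.005  0.208  0.183] Fz [3.768 3.717 4.766] j6 120.0
```

Emit:
play_rows --pt "0 0 0.2 8 1" --pt "0 0 0.2 8 1" --pt "0 0 0 0 1" --pt "0 0 -0.1 -8 1"

```text
time_s: 15.28
ee_pos: [500.2, 80.2, 224.5]
ee_rot: [180.0, -0.0, -14.5]
force: [-1.7, -0.5, 3.0]
gripper_width: 39.3
```

```bash
python3 -c "
from h import *
tq(1)"
```

```text
15.275 yaw -14.51 z 224.47 Tz [0.235] mean [ 0.235 -0.895  2.989] e [-0.895] Fz [2.989] j6 112.3
```

Emit:
play_rows --pt "0 0 -0.1 -8 1"

```text
time_s: 15.4
ee_pos: [500.3, 80.2, 224.4]
ee_rot: [180.0, -0.0, -22.5]
force: [-0.9, -0.7, 3.7]
gripper_width: 39.0
```

```bash
python3 -c "
from h import *
st();tq(1)"
```

```text
15.4 p [500.258  80.212 224.363] r [179.986  -0.015 -22.546] F [-0.948 -0.691  3.733] T [-0.216  0.201  0.22 ] w 39.02954930196011 j [  7.821  12.293  98.637  -0.021  69.063 120.375]
15.4 yaw -22.55 z 224.36 Tz [0.22] mean [ 0.22  -0.648  3.733] e [-0.648] Fz [3.733] j6 120.4
```

Emit:
play_rows --pt "0 0 0 0 1" --pt "0 0 0 0 0.2" --pt "0 0 0 0 0.2" --pt "0 0 0 0 0.2" --pt "0 0 0 0 0.2" --pt "0 0 15 0 0.2" --pt "0 0 25 0 0.2" --pt "0 0 30 0 0.2" --pt "-20 -20 30 0 0.2" --pt "-30 -40 20 0 0.2" --pt "-30 -50 0 0 0.2" --pt "-30 -50 0 0 0.2" --pt "0 -50 0 0 0.2" --pt "0 -50 0 0 0.2" --pt "0 0 0 0 0.2"

```text
time_s: 17.27
ee_pos: [390.0, -182.3, 345.1]
ee_rot: [180.0, -0.1, -22.5]
force: [-0.1, -0.4, 0.4]
gripper_width: 73.2
```

```bash
python3 - <<'E'
from h import *
import cv2
st()
for n,(r,c) in (("top",(160,210)),("scene",(160,190))):
    f=env.grab_frame(n)[:,:,::-1]; cv2.imwrite(f"pics/{n}6f.png",f)
    im=f[r:r+140,c:c+180]; cv2.imwrite(f"pics/{n}6.png",cv2.resize(im,None,fx=4,fy=4,interpolation=cv2.INTER_CUBIC))
E
```

```text
17.275 p [ 390.034 -182.324  345.082] r [179.956  -0.072 -22.473] F [-0.138 -0.404  0.416] T [0.06  0.074 0.04 ] w 73.18192036295689 j [-26.555   1.677  93.83   -0.039  84.418  85.922]
```

View pics/scene6.png

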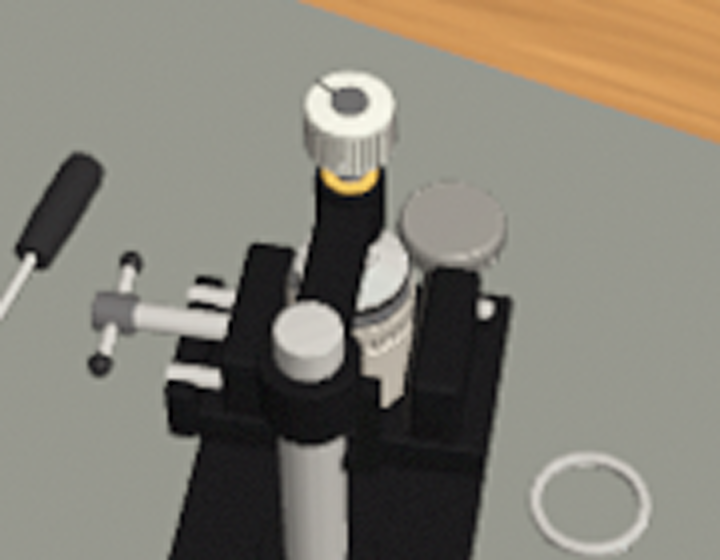

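View pics/top6f.png

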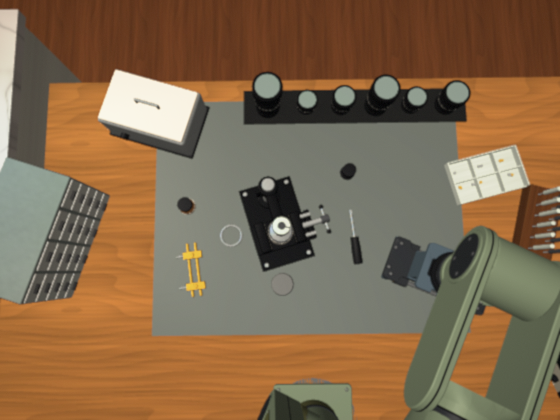

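```bash
python3 - <<'E'
from h import *
S=lambda u,v:((u+.5)/4-.5+190,(v+.5)/4-.5+160)
import math
for c,m,z in(((349,83),(388,68),251),((349,101),(318,82),240)):
    d=atz("scene",S(*m),z)-atz("scene",S(*c),z);print(atz("scene",S(*c),z),math.degrees(math.atan2(d[1],d[0])))
T=lambda p:p
print(atz("top",(281,226.5),240))
E
```

```text
[498.4826148   79.59111692 251.        ] 144.23620539666194
[498.95969681  79.73254771 240.        ] -104.25082046890432
[498.88812373  80.08448677 240.        ]
```

```bash
python3 -c "
from h import *
print(env.job_done())"
```

```text
the job is handed in; nothing more can be done
None
```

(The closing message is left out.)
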